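Slide the loaded tray between mortar and stove

TASK

Slide the small loaded plastic tray along the bench through the narrow gap between the clay mortar and the front of the gas stove, until the whole tray is past the mortar and stands straight along the stove's front without sticking out beyond the stove's far end, then take the hand away. Only push the tray, gently and from outside: do not reach into it, pinch or lift it, or ram it into the mortar or stove, and keep the jar and the dish on it untouched and upright. Leave the stove's knob and the other things on the bench as they are.

Things in the scene. Friction and masses are not known exactly. Their poses are not given: they have to be found in the camera images.
- tray: Loose open plastic tray (0.5 kg loaded) left of mortar and stove. 150 mm along its own x, 160 mm along its own y (the way it is to travel is its own -y), vertical walls 40 mm high and 4 mm thick, upright corners cut off by 14 mm. Origin: centre of the underside. Starts turned by up to about 0.3 rad from the stove's frame and up to 30 mm beside the line of the gap; it slides on the tiles with a few newtons.
- jar: Loose glass spice jar with a lid, 48 mm across, 70 mm high, standing in the tray's leading half (towards the tray's -y). Origin: centre of its underside.
- dish: Loose small white sauce dish, 60 mm across, 26 mm high, standing in the tray's trailing half. Origin: centre of its underside.
- stove: Fixed portable gas stove, 280 mm along its own x, 340 mm along its own y. Origin: centre of its footprint at bench level. Its flat upright front face (12 to 77 mm above the bench) looks to its own -x, towards the robot, at x = -140 mm in its frame, its upright corners rounded to 18 mm radius; its ends are at y = +170 mm (left, where the tray comes from) and y = -170 mm (right, the far end for the tray). Pan supports reach 108 mm high.
- knob (a joint): The stove's rotary knob on its front face, at y = -120 mm in the stove's frame, centred 60 mm above the bench, 31 mm across, standing out 20 mm from the face (the tray passes below it). Value in rad: 0 is off, grows as it is turned.
- mortar: Fixed heavy round clay mortar, 130 mm across and 80 mm high, on the robot's side of the stove's front near the stove's left part; its axes are parallel to the stove's. A pestle stands in it, leaning to the robot's side, up to about 180 mm high. Origin: centre of its underside. The gap between it and the stove's front face is 8 to 14 mm wider than the tray's 150 mm; the tray passes it along the stove's -y.
- bottle: Bystander: oil bottle, 60 mm across, 230 mm high, right of the stove.
- salt: Bystander: salt jar, 70 mm across, 100 mm high, on the robot's side to the right of the mortar.
- cup: Bystander: steel cup, 72 mm across, 85 mm high, at the left near the robot.
- cartridge: Bystander: gas cartridge standing right of the stove, 68 mm across, 190 mm high.
- spoon: Bystander: steel slotted spoon lying along its own x on the bench at the right, near the robot, from 207 mm behind its origin (handle) to 108 mm ahead (bowl, 80 mm across).
- wok_lid: Bystander: aluminium wok lid lying on the bench at the far right, 300 mm across, 70 mm high with its knob.

How it is judged:
On the way:
1. the tray is in the gap between the mortar and the stove's front (y of tray in the frame of mortar between -0.06 and 0.06 m and x of tray in the frame of mortar between 0.13 and 0.16 m), for 0.1 s.
At the end, for the whole second after the job is handed in: Whole tray past the mortar (centre 145 mm or more beyond its axis), at most 25 mm beyond the stove's far end and 35 mm from its front, parallel within 0.2 rad, flat and at rest; jar and dish upright in it; knob off (y of tray in the frame of mortar below -0.145 m and y of tray in the frame of stove above -0.115 m and x of tray in the frame of stove between -0.25 and -0.205 m and angle between the y axis of tray and the y axis of stove, either way round below 0.2 rad and height (world z) of tray below 0.005 m and angle between tray's own z axis and vertical below 0.05 rad and linear speed of tray below 0.01 m/s and angle between each of jar, dish's own z axis and vertical below 0.15 rad and z of each of jar, dish in the frame of tray below 0.012 m and x of jar in the frame of tray between -0.075 and 0.075 m and y of jar in the frame of tray between -0.08 and 0.08 m and x of dish in the frame of tray between -0.075 and 0.075 m and y of dish in the frame of tray between -0.08 and 0.08 m and value of joint knob below 0.15 rad); the robot touches nothing.
It fails at once if the tray is lifted or tipped (height (world z) of tray above 0.012 m or angle between tray's own z axis and vertical above 0.12 rad).
It fails at once if the fingers reach into the tray or straddle its wall, or the robot presses or squeezes it with over 30 N ((x of the grasp point in the frame of tray between -0.075 and 0.075 m and y of the grasp point in the frame of tray between -0.08 and 0.08 m and z of the grasp point in the frame of tray below 0.05 m) or contact force between any of the fingers, the arm and tray above 30 N).
It fails at once if the tray is rammed or jammed against the mortar or the stove (over 25 N) (contact force between tray and mortar above 25 N or contact force between tray and stove above 25 N).
It fails at once if the robot handles the jar or the dish, or one of them tips or is lifted (contact force between any of the fingers, the arm and jar above 1 N or contact force between any of the fingers, the arm and dish above 1 N or angle between any of jar, dish's own z axis and vertical above 0.4 rad or z of any of jar, dish in the frame of tray above 0.025 m).
It fails at once if the stove's knob is turned or a bystander is shifted by more than 30 mm (value of joint knob above 0.15 rad or distance of any of bottle, cup, salt, cartridge, spoon, wok_lid from where it was at the start of the episode above 0.03 m).
It also fails if it takes over 70 s, if anything falls off the work surface, if the arm or the gripper's body presses on something with over 40 N, if the wrist force passes 120 N, or if a joint passes its speed limit or range.

ROBOT

A 6-joint arm with a two-finger parallel gripper is mounted at the origin on the work surface. World frame = base frame: x ahead of the robot, y to its left, z up, the work surface at z = 0. Lengths are in m, angles in rad, forces in N, time in s.
With the tool pointing down it reaches from about 0.275 to 0.825 m from the base axis. Payload 5.2 kg.
Tool frame: the origin (TCP) lies midway between the tips of the shut fingers; the grasp point (between the pads) lies 19 mm behind it (bot.pinch_z is the distance from the TCP to the grasp point, in m); z points along the fingers, y is the line along which they close (so a half turn about z gives the same grasp; the last joint's range is limited). The gripper opens to 93 mm and grips with 3 to 60 N. Pads are 15 mm wide; open, the fingers measure 128 mm over their backs; the gripper's body (75 mm by 188 mm) begins 65 mm behind the grasp point.
Start: joints at [1.146, 0.259, 1.535, -0, 1.348, -0.203], TCP at [0.121, 0.537, 0.219] pointing down, gripper open.
Joint ranges: [-3.14, 3.14], [-0.91, 2.08], [0.19, 2.58], [-1.22, 4.36], [0.22, 2.71], [-3.12, 3.12]. Speed limits (rad/s): [2.57, 2.57, 3.14, 3.14, 3.14, 3.14].

INTERFACE

Orientations are given as a rotation vector (axis times angle).
In Python, from plant import bot gives the robot as it stands.
- The arm moves only by the tool play_rows, never from a script. Its argument "series" is one flat list of numbers, 7 for each row, row after row: the opening, from 0 (shut) to 1 (fully open), then the shift along the tool's x, y, z normalised to -1 to 1, where 1 is 0.03 m, then the turn, a rotation vector about the tool's x, y, z normalised to -1 to 1, where 1 is 0.08 rad. In form: [gripper, x, y, z, rx, ry, rz, gripper, x, y, z, rx, ry, rz, ...]. A call has 1 to 5 rows; each row shifts and turns the commanded pose from where the row before left it, along the tool's axes as they then stand; what a row does not reach is not made up. A row lasts 1/10 s, in which the tool goes at most 50 mm and 8.59 degrees, less where a joint would pass 70% of its speed; a pose out of reach is approached as far as the arm can. A call with a number of a shift or a turn outside -1 to 1 is refused whole. A call with a gripper value outside its range is refused whole. The fingers move at their own pace and stop on an object; "force" is the grip in N (left out, the last holds). Time passes only in rows, so rows that do not move let the fingers close. It gives the time, the measured TCP pose, the force, the opening and the grip force at its end, in the units of the state.
- bot.get_state(): the state, without advancing time (a new reading comes with each control period).
- bot.capture(name): name is "scene" or "side" or "wrist"; returns (picture, depth): 420x560x3 uint8, red, green, blue; 420x560 float32, m along the optical axis (not along the pixel's ray), 0 where there is no reading.
- bot.get_calibration(name): a dict with "fx", "fy", "cx", "cy" (pixels), "position" and "rotation" of the camera in the world. Camera axes: x right, y down, z forward; pixel columns grow to the right and rows downward; lengths in m; the calibration is good to about 2 mm. A picture is of the moment at which its call begins: read the wrist's pose just before it. get_calibration takes no time and is no camera call; for the wrist camera it gives the pose at the moment of the call.
- bot.job_done(): hands the job in; it is judged then, once.
Trained networks look in the newest picture that a camera, given by its name, has taken for a name from the list of things; names that differ only in an ending like _2 or _b are one class to them, and where a whole thing is asked for, a point or a joint stands for the part that bears it (a point fixed in the world has none). Each returns a list of dicts, best first, with "p" (0 to 1); they miss things now and then, are a little off and sometimes report something else, mostly with a low value. They report only what shows in the picture. A call takes as long as a camera call.
- bot.regions_of(camera, name): "pixels" (420x560 bool, what is visible of it) and "xy" ([column, row] as shares, 0 to 1, of the picture: columns of its width, rows of its height, amid what is visible of it).
- bot.spot_point(camera, name): "xy" ([column, row] as shares, 0 to 1, of the picture: columns of its width, rows of its height: a listed point, or the origin of a listed thing).
The state is a dict: "t": time; "joint_pos": joint angles; "dq": joint speeds; "joint_efforts": joint torques, N m; "eef_pos": TCP position; "tool_rot": TCP orientation; "ft_force": force on the tool from outside, world axes, zero at the start; "wrist_torque": the same for the moment, N m; "gripper_width": finger opening in m; "grasp_force": force on a finger pad.
Only numpy, scipy, OpenCV 4.12 (cv2) and the standard library are available. Lean on these libraries where they do the work, as an engineer would, in place of code of your own. Each camera call takes 0.05 s, during which the arm holds its last target. There are 200 camera calls.

## Working session

There is one attempt and no reset: what is moved stays moved. The work goes in short steps, Python scripts to look and compute and a tool call to move; the robot and the scene stay as the last step left them, time stands still between calls to the robot, and variables do not carry over. Pictures are saved under pics/ and viewed, at most 10 in all, crops included, and the job is handed in when it is done.

Besides the shell and the picture viewer there is one more tool, called after "Call:" by a JSON object that holds its "fn" and its "kwargs", one argument or row to a line. play_rows: Moves the arm, as the interface text tells. Scaled input: -1 to 1 covers 0.03 m each way for a shift and 0.08 rad each way for a turn. Its arguments: {"type":"object","properties":{"series":{"type":"array"},"force":{"type":"number"}},"required":["series"]}

```bash
mkdir -p pics; cat > h.py <<'E'
import numpy as np, cv2
from plant import bot
def cloud(cam, d):
    c=bot.get_calibration(cam); v,u=np.mgrid[:420,:560]
    P=np.stack([(u-c['cx'])/c['fx']*d,(v-c['cy'])/c['fy']*d,d],-1)
    return P@np.array(c['rotation']).T+np.array(c['position'])
def look(cam):
    im,d=bot.capture(cam); W=cloud(cam,d); W[d<=0]=np.nan; return im,W
def mask(cam,name):
    r=bot.regions_of(cam,name); return (r[0]['pixels'],r[0]['p']) if r else (None,0)
E
python3 - <<'E'
from h import *
s=bot.get_state(); print(s['eef_pos'],s['tool_rot'],s['t'],s['ft_force'])
for cam in ['scene','side']:
    im,W=look(cam); cv2.imwrite(f'pics/{cam}0.png',im[:,:,::-1]); np.save(f'{cam}0.npy',W)
    for n in ['tray','mortar','stove','jar','dish','salt','cup']:
        m,p=mask(cam,n)
        if m is None: print(cam,n,None); continue
        q=W[m]; q=q[~np.isnan(q[:,0])]; np.save(f'{cam}_{n}.npy',q)
        print(cam,n,round(p,2),len(q),np.percentile(q,[2,50,98],axis=0).round(3).tolist())
E
```

```text
[0.1207541  0.53601712 0.21782933] [-3.47645083e-01 -3.12176128e+00  2.71194609e-03] 0.0 [-0.00910626 -0.52380126  0.16754042]Traceback (most recent call last):
  File "<stdin>", line 4, in <module>
  File "h.py", line 8, in look
    im,d=bot.capture(cam); W=cloud(cam,d); W[d<=0]=np.nan; return im,W
                             ~~~~~^^^^^^^
  File "h.py", line 6, in cloud
    return P@np.array(c['rotation']).T+np.array(c['position'])
           ~~~~~~~~~~~~~~~~~~~~~~~~~~~^~~~~~~~~~~~~~~~~~~~~~~~
ValueError: operands could not be broadcast together with shapes (420,560) (3,)
```

```bash
sed -i "s/np.array(c\['rotation'\]).T/cv2.Rodrigues(np.array(c['rotation'],float))[0].T/" h.py
python3 - <<'E'
from h import *
for cam in ['scene','side']:
    im,W=look(cam); cv2.imwrite(f'pics/{cam}0.png',im[:,:,::-1]); np.save(f'{cam}0.npy',W)
    for n in ['tray','mortar','stove','jar','dish','salt','cup']:
        m,p=mask(cam,n)
        if m is None: print(cam,n,None); continue
        q=W[m]; q=q[~np.isnan(q[:,0])]; np.save(f'{cam}_{n}.npy',q)
        print(cam,n,round(p,2),len(q),np.percentile(q,[2,50,98],axis=0).round(3).tolist())
E
```

```text
scene tray 0.58 2869 [[0.479, 0.19, 0.001], [0.568, 0.282, 0.015], [0.642, 0.362, 0.042]]
scene mortar 0.6 2024 [[0.342, 0.018, 0.002], [0.41, 0.078, 0.064], [0.459, 0.134, 0.161]]
scene stove 0.73 12522 [[0.618, -0.226, 0.018], [0.786, -0.023, 0.078], [0.896, 0.103, 0.101]]
scene jar 0.96 557 [[0.507, 0.227, 0.005], [0.538, 0.251, 0.048], [0.547, 0.268, 0.076]]
scene dish 0.72 647 [[0.324, -0.245, 0.0], [0.365, -0.202, 0.06], [0.38, -0.183, 0.102]]
scene salt 0.77 684 [[0.18, -0.32, -0.001], [0.364, -0.205, 0.059], [0.38, -0.183, 0.102]]
scene cup 0.86 1024 [[0.243, 0.408, 0.0], [0.3, 0.441, 0.058], [0.314, 0.471, 0.085]]
side tray 0.8 1215 [[0.468, 0.184, -0.001], [0.558, 0.273, 0.013], [0.635, 0.362, 0.044]]
side mortar 0.85 1468 [[0.331, 0.008, 0.002], [0.381, 0.055, 0.06], [0.449, 0.127, 0.165]]
side stove 0.97 7196 [[0.592, -0.248, 0.013], [0.714, -0.102, 0.079], [0.88, 0.094, 0.1]]
side jar 0.56 210 [[0.497, 0.221, 0.021], [0.513, 0.234, 0.059], [0.537, 0.262, 0.078]]
side dish None
side salt 0.87 669 [[0.308, -0.253, 0.011], [0.332, -0.234, 0.08], [0.368, -0.195, 0.104]]
side cup 0.87 486 [[0.244, 0.405, 0.005], [0.275, 0.425, 0.058], [0.308, 0.475, 0.086]]
```

View pics/scene0.png

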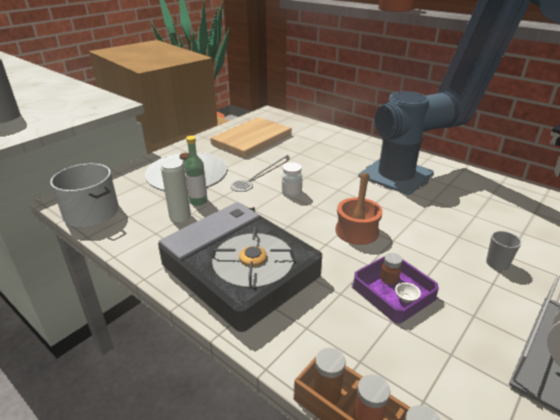

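View pics/side0.png

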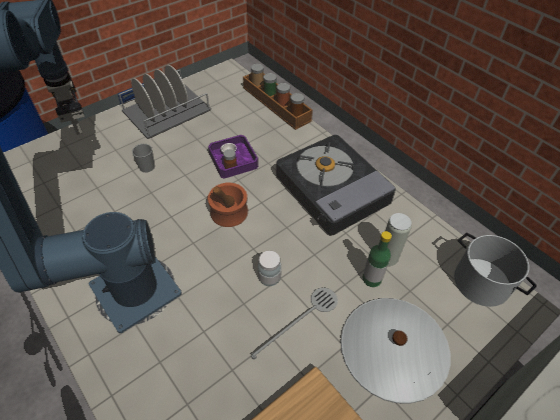

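```bash
python3 - <<'E'
from h import *
from scipy.optimize import least_squares
L=lambda c,n:np.load(f'{c}_{n}.npy')
for src in (['scene'],['side'],['scene','side']):
    A=lambda n:np.vstack([L(c,n) for c in src])
    s=A('stove'); t=s[(s[:,2]>.02)&(s[:,2]<.095)]
    r=cv2.minAreaRect(t[:,:2].astype(np.float32)); print(src,'stove',np.round(r[0],4),np.round(r[1],3),round(r[2],2))
    m=A('mortar'); m=m[(m[:,2]>.01)&(m[:,2]<.06)&(m[:,0]<.5)]
    f=least_squares(lambda p:np.hypot(m[:,0]-p[0],m[:,1]-p[1])-p[2],[.4,.07,.06],loss='soft_l1',f_scale=.003); print('mortar',f.x.round(4),len(m))
    t=A('tray'); t=t[(t[:,2]>.02)&(t[:,2]<.048)]
    # rect boundary fit, sizes fixed (outer rect)
    def res(p):
        c,s_=np.cos(p[2]),np.sin(p[2]); d=t[:,:2]-p[:2]; x=d@[c,s_]; y=d@[-s_,c]
        return np.maximum(abs(x)-.073,abs(y)-.078)
    best=min((least_squares(res,[.558,.275,a],loss='soft_l1',f_scale=.003) for a in np.arange(-1.5,1.5,.3)),key=lambda f:f.cost)
    print('tray',best.x.round(4),best.cost/len(t), cv2.minAreaRect(t[:,:2].astype(np.float32)))
# stove front face from side
s=L('side','stove'); f=s[(s[:,2]>.02)&(s[:,2]<.07)]
for _ in range(5):
    vx,vy,x0,y0=cv2.fitLine(f[:,:2].astype(np.float32),cv2.DIST_HUBER,0,.01,.01).ravel()
    d=(f[:,0]-x0)*vy-(f[:,1]-y0)*vx; f=f[abs(d)<max(.004,1.5*d.std())]
print('face',vx,vy,x0,y0,len(f),d.std(), np.percentile((f[:,:2]-[x0,y0])@[vx,vy],[0,1,99,100]))
for n in('salt','cup','jar'): 
    q=np.vstack([L('scene',n),L('side',n)]); print(n,np.median(q,0).round(3))
E
```

```text
['scene'] stove [ 0.741  -0.0685] [0.338 0.293] 84.18
mortar [0.4024 0.0758 0.0527] 808
tray [ 0.5565  0.2746 -0.262 ] 2.8281476361997677e-06 ((0.5559863448143005, 0.2742040157318115), (0.16212773323059082, 0.15415944159030914), 74.96737670898438)
['side'] stove [ 0.736  -0.0708] [0.349 0.307] 84.86
mortar [0.3868 0.0609 0.0496] 657
tray [ 0.5517  0.2727 -0.2541] 4.506050078742178e-06 ((0.5521171689033508, 0.27331843972206116), (0.17011378705501556, 0.15200087428092957), 74.1980972290039)
['scene', 'side'] stove [ 0.736  -0.0708] [0.349 0.307] 84.86
mortar [0.3971 0.0703 0.0569] 1465
tray [ 0.5558  0.2737 -0.2619] 3.995035615166485e-06 ((0.5547060370445251, 0.272606760263443), (0.17065215110778809, 0.15547381341457367), 75.21976470947266)
face 0.09668228 0.9953153 0.5984825 -0.12372098 544 0.004522990781410328 [-0.10539496 -0.09969485  0.22041709  0.23016974]
salt [ 0.348 -0.22   0.072]
cup [0.29  0.438 0.058]
jar [0.533 0.247 0.051]
```

```bash
cat >> h.py <<'E'
from scipy.spatial.transform import Rotation as R
U=np.array([.9953,-.0967]); V=np.array([.0967,.9953])   # stove x, y axes in world
def nt(n,t): return n*U+t*V
def plan(xy,z,yaw,N,g=.9,p=None,R0=None):
    """yaw = world angle of tool y axis, tool pointing down; prints N rows in 5-row calls"""
    s=bot.get_state(); p=np.array(s['eef_pos']) if p is None else p; R0=R.from_rotvec(s['tool_rot']) if R0 is None else R0
    Rg=R.from_matrix(np.array([[np.sin(yaw),np.cos(yaw),0],[-np.cos(yaw),np.sin(yaw),0],[0,0,-1]]).T@np.eye(3) if 0 else
        np.column_stack([[-np.sin(yaw),np.cos(yaw),0][0:3] if 0 else np.cross([np.cos(yaw),np.sin(yaw),0],[0,0,-1]),[np.cos(yaw),np.sin(yaw),0],[0,0,-1]]))
    tgt=np.array([*xy,z]); rv=(R0.inv()*Rg).as_rotvec()/N; out=[]
    for i in range(N):
        d=R0.inv().apply(tgt-p)/(N-i); a=np.round(d/.03,2); b=np.round(rv/.08,2)
        out.append([g,*a,*b]); p=p+R0.apply(a*.03); R0=R0*R.from_rotvec(b*.08)
    for i in range(0,N,5): print(sum([[float(x) for x in o] for o in out[i:i+5]],[]))
    print('end',p.round(4),np.round(rv*N,3)); return p,R0
E
python3 - <<'E'
import re
s=open('h.py').read()
a=s.index("    Rg=R.from_matrix"); b=s.index("    tgt=np.array([*xy")
s=s[:a]+"    c=np.array([np.cos(yaw),np.sin(yaw),0]); Rg=R.from_matrix(np.column_stack([np.cross(c,[0,0,-1]),c,[0,0,-1]]))\n"+s[b:]
open('h.py','w').write(s)
E
python3 - <<'E'
from h import *
from scipy.optimize import least_squares
for c in('scene','side'):
    m=np.load(f'{c}_mortar.npy'); m=m[(m[:,2]>.074)&(m[:,2]<.084)]
    f=least_squares(lambda p:np.minimum(abs(np.hypot(m[:,0]-p[0],m[:,1]-p[1])-.061),.02),[.395,.07]); print(c,f.x,f.x@U,f.x@V,len(m),m[:,:2].min(0),m[:,:2].max(0))
plan(nt(.545,.44),.2,-.262,20)
E
```

```text
scene [0.39645749 0.07247644] 0.3875856693371003 0.11047323920701949 473 [0.32868776 0.00697019] [0.46051602 0.13730978]
side [0.3917047  0.07079728] 0.3830175881331748 0.1083423731775747 380 [0.32679947 0.00530899] [0.4573568  0.13950649]
[0.9, -0.81, -0.08, 0.03, 0.0, -0.0, 1.01, 0.9, -0.81, -0.01, 0.03, 0.0, -0.0, 1.01, 0.9, -0.81, 0.06, 0.03, 0.0, -0.0, 1.01, 0.9, -0.8, 0.12, 0.03, 0.0, -0.0, 1.01, 0.9, -0.79, 0.19, 0.03, 0.0, -0.0, 1.01]
[0.9, -0.78, 0.25, 0.03, 0.0, -0.0, 1.01, 0.9, -0.75, 0.31, 0.03, 0.0, -0.0, 1.01, 0.9, -0.73, 0.37, 0.03, 0.0, -0.0, 1.01, 0.9, -0.69, 0.43, 0.03, 0.0, -0.0, 1.01, 0.9, -0.66, 0.48, 0.03, 0.0, -0.0, 1.01]
[0.9, -0.61, 0.53, 0.03, 0.0, -0.0, 1.01, 0.9, -0.57, 0.58, 0.03, 0.0, -0.0, 1.01, 0.9, -0.52, 0.63, 0.03, 0.0, -0.0, 1.01, 0.9, -0.47, 0.66, 0.03, 0.0, -0.0, 1.01, 0.9, -0.41, 0.7, 0.03, 0.0, -0.0, 1.01]
[0.9, -0.36, 0.73, 0.03, 0.0, -0.0, 1.01, 0.9, -0.3, 0.76, 0.04, 0.0, -0.0, 1.01, 0.9, -0.23, 0.78, 0.03, 0.0, -0.0, 1.01, 0.9, -0.17, 0.8, 0.04, 0.0, -0.0, 1.01, 0.9, -0.1, 0.81, 0.03, 0.0, -0.0, 1.01]
end [0.5851 0.3853 0.2001] [ 0.    -0.     1.611]
```

Call:
{"fn": "play_rows", "kwargs": {
  "series": [0.9,-0.81,-0.08,0.03,0,0,1,0.9,-0.81,-0.01,0.03,0,0,1,0.9,-0.81,0.06,0.03,0,0,1,0.9,-0.8,0.12,0.03,0,0,1,0.9,-0.79,0.19,0.03,0,0,1]
}}

```text
t: 1.35
eef_pos: [0.2377, 0.4988, 0.2142]
tool_rot: [0.966, 2.989, 0.0]
ft_force: [0.2, -0.2, 0.6]
gripper_width: 0.0837
grasp_force: 0.0
```

Call:
{"fn": "play_rows", "kwargs": {
  "series": [0.9,-0.78,0.25,0.03,0,0,1,0.9,-0.75,0.31,0.03,0,0,1,0.9,-0.73,0.37,0.03,0,0,1,0.9,-0.69,0.43,0.03,0,0,1,0.9,-0.66,0.48,0.03,0,0,1]
}}

```text
t: 1.85
eef_pos: [0.3543, 0.4614, 0.2096]
tool_rot: [-1.541, -2.738, -0.0]
ft_force: [-0.1, 0.8, -0.6]
gripper_width: 0.0833
grasp_force: 0.0
```

Call:
{"fn": "play_rows", "kwargs": {
  "series": [0.9,-0.61,0.53,0.03,0,0,1,0.9,-0.57,0.58,0.03,0,0,1,0.9,-0.52,0.63,0.03,0,0,1,0.9,-0.47,0.66,0.03,0,0,1,0.9,-0.41,0.7,0.03,0,0,1]
}}

```text
t: 2.35
eef_pos: [0.4704, 0.4248, 0.205]
tool_rot: [-2.054, -2.377, 0.0]
ft_force: [0.4, 0.1, -0.1]
gripper_width: 0.0837
grasp_force: 0.0
```

Call:
{"fn": "play_rows", "kwargs": {
  "series": [0.9,-0.36,0.73,0.03,0,0,1,0.9,-0.3,0.76,0.04,0,0,1,0.9,-0.23,0.78,0.03,0,0,1,0.9,-0.17,0.8,0.04,0,0,1,0.9,-0.1,0.81,0.03,0,0,1]
}}

```text
t: 2.85
eef_pos: [0.5872, 0.3885, 0.1998]
tool_rot: [-2.485, -1.922, 0.0]
ft_force: [0.2, 0.6, 0.1]
gripper_width: 0.0837
grasp_force: 0.0
```

```bash
cat >> h.py <<'E'
from scipy.optimize import least_squares
def tray_fit(q,guess):
    t=q[(q[:,2]>.02)&(q[:,2]<.048)][:,:2]
    def res(p):
        c,s_=np.cos(p[2]),np.sin(p[2]); d=t-p[:2]; return np.maximum(abs(d@[c,s_])-.073,abs(d@[-s_,c])-.078)
    f=least_squares(res,guess,loss='soft_l1',f_scale=.002)
    return f.x,f.cost/len(t),len(t)
def tray(cam,guess,pic=None):
    im,W=look(cam)
    if pic: cv2.imwrite(pic,im[:,:,::-1])
    m,p=mask(cam,'tray')
    if m is None: print(cam,'no tray'); return
    q=W[m]; q=q[~np.isnan(q[:,0])]; x,c,k=tray_fit(q,guess)
    print(cam,round(p,2),x.round(4),'n,t',(x[:2]@U).round(4),(x[:2]@V).round(4),'rel',round(x[2]+.0968,3),c,k); return W
E
python3 - <<'E'
from h import *
W=tray('wrist',[.556,.274,-.26],'pics/w1.png')
for n in('mortar','stove'):
    m,p=mask('wrist',n)
    if m is None: print(n,None);continue
    q=W[m];q=q[~np.isnan(q[:,0])]; print(n,p,len(q),q.min(0).round(3),q.max(0).round(3))
    if n=='stove':
        f=q[(q[:,2]>.02)&(q[:,2]<.07)]; 
        if len(f)>20: print('face n pct',np.percentile(f[:,:2]@U,[5,25,50,75]).round(4),'t',np.percentile(f[:,:2]@V,[1,99]))
    else:
        r=q[(q[:,2]>.07)&(q[:,2]<.085)]; print('rim',(r[:,:2]@U).max() if len(r) else 0,len(r))
E
```

```text
wrist 0.68 [ 0.5572  0.2739 -0.265 ] n,t 0.5281 0.3265 rel -0.168 2.8574794979860796e-06 4271
mortar 0.67 2454 [0.527 0.265 0.002] [0.598 0.417 0.296]
rim 0 0
stove 0.56 12505 [ 0.453  0.154 -0.003] [0.647 0.421 0.3  ]
face n pct [0.4509 0.4826 0.5392 0.5799] t [0.23970854 0.41313488]
```

View pics/w1.png

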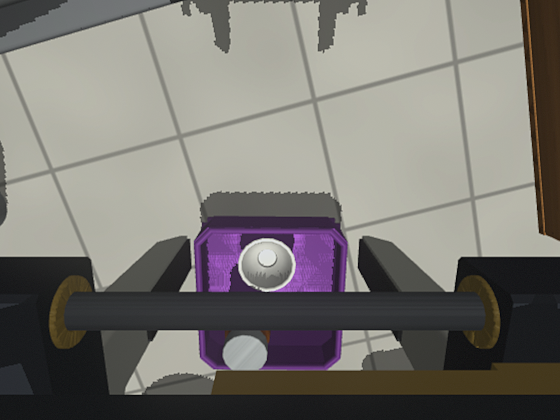

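```bash
python3 - <<'E'
from h import *
p,r=plan(nt(.5465,.441),.018,-.265,10)
p,r=plan(nt(.5435,.418),.018,-.265,5,p=p,R0=r)
E
```

```text
[0.9, -0.01, 0.0, 0.6, -0.0, 0.0, 0.02, 0.9, -0.01, 0.0, 0.61, -0.0, 0.0, 0.02, 0.9, -0.01, 0.0, 0.6, -0.0, 0.0, 0.02, 0.9, -0.01, 0.01, 0.61, -0.0, 0.0, 0.02, 0.9, -0.01, 0.0, 0.6, -0.0, 0.0, 0.02]
[0.9, -0.0, 0.01, 0.61, -0.0, 0.0, 0.02, 0.9, -0.01, 0.0, 0.6, -0.0, 0.0, 0.02, 0.9, -0.0, 0.01, 0.61, -0.0, 0.0, 0.02, 0.9, -0.01, 0.0, 0.6, -0.0, 0.0, 0.02, 0.9, -0.0, 0.01, 0.61, -0.0, 0.0, 0.02]
end [0.5867 0.3862 0.0179] [-0.001  0.001  0.014]
[0.9, -0.16, 0.01, -0.0, -0.0, 0.0, -0.0, 0.9, -0.15, 0.0, -0.0, -0.0, 0.0, -0.0, 0.9, -0.16, 0.01, -0.0, -0.0, 0.0, -0.0, 0.9, -0.15, 0.0, -0.0, -0.0, 0.0, -0.0, 0.9, -0.16, 0.01, -0.0, -0.0, 0.0, -0.0]
end [0.5814 0.3634 0.0179] [-0.001  0.001 -0.002]
```

Call:
{"fn": "play_rows", "kwargs": {
  "series": [0.9,0,0,0.6,0,0,0.02,0.9,0,0,0.6,0,0,0.02,0.9,0,0,0.6,0,0,0.02,0.9,0,0,0.6,0,0,0.02,0.9,0,0,0.6,0,0,0.02]
}}

```text
t: 3.55
eef_pos: [0.5849, 0.3897, 0.1098]
tool_rot: [-2.487, -1.919, -0.0]
ft_force: [0.4, 0.8, 0.1]
gripper_width: 0.0835
grasp_force: 0.0
```

Call:
{"fn": "play_rows", "kwargs": {
  "series": [0.9,0,0,0.6,0,0,0,0.9,0,0,0.6,0,0,0,0.9,0,0,0.6,0,0,0,0.9,0,0,0.6,0,0,0,0.9,0,0,0.6,0,0,0]
}}

```text
t: 4.05
eef_pos: [0.585, 0.3898, 0.0199]
tool_rot: [-2.487, -1.919, -0.0]
ft_force: [-0.2, -0.3, 0.1]
gripper_width: 0.0836
grasp_force: 0.0
```

Call:
{"fn": "play_rows", "kwargs": {
  "series": [0.9,-0.2,0,0,0,0,0,0.9,-0.2,0,0,0,0,0,0.9,-0.15,0,0,0,0,0,0.9,-0.15,0,0,0,0,0,0.9,-0.1,0,0,0,0,0]
}}

```text
t: 4.55
eef_pos: [0.5806, 0.3653, 0.0212]
tool_rot: [2.49, 1.915, 0.002]
ft_force: [-0.3, 1.2, 0.7]
gripper_width: 0.0837
grasp_force: 0.0
```

```bash
python3 - <<'E'
from h import *
plan(nt(.532,.338),.019,-.0968,10)
E
```

```text
[0.9, -0.27, 0.01, 0.01, 0.0, -0.0, -0.2, 0.9, -0.28, 0.0, 0.01, 0.0, -0.0, -0.2, 0.9, -0.27, 0.0, 0.01, 0.0, -0.0, -0.2, 0.9, -0.28, -0.0, 0.01, 0.0, -0.0, -0.2, 0.9, -0.27, -0.01, 0.01, 0.0, -0.0, -0.2]
[0.9, -0.28, -0.01, 0.0, 0.0, -0.0, -0.2, 0.9, -0.27, -0.02, 0.01, 0.0, -0.0, -0.2, 0.9, -0.27, -0.02, 0.0, 0.0, -0.0, -0.2, 0.9, -0.28, -0.02, 0.01, 0.0, -0.0, -0.2, 0.9, -0.27, -0.03, 0.0, 0.0, -0.0, -0.2]
end [0.5623 0.2851 0.019 ] [ 0.001 -0.001 -0.162]
```

Call:
{"fn": "play_rows", "kwargs": {
  "series": [0.9,-0.2,0.01,0.01,0,0,-0.15,0.9,-0.28,0,0.01,0,0,-0.2,0.9,-0.28,0,0.01,0,0,-0.2,0.9,-0.28,0,0.01,0,0,-0.2,0.9,-0.28,0,0.01,0,0,-0.2]
}}

```text
t: 5.05
eef_pos: [0.5727, 0.3291, 0.0205]
tool_rot: [-2.414, -2.009, -0.01]
ft_force: [0.6, 8.0, 5.5]
gripper_width: 0.0832
grasp_force: 3.7
```

Call:
{"fn": "play_rows", "kwargs": {
  "series": [0.9,-0.28,-0.01,0,0,0,-0.2,0.9,-0.28,-0.02,0,0,0,-0.2,0.9,-0.28,-0.02,0,0,0,-0.2,0.9,-0.28,-0.02,0,0,0,-0.25,0.9,-0.2,-0.02,0,0,0,-0.2]
}}

```text
t: 5.55
eef_pos: [0.564, 0.29, 0.0204]
tool_rot: [-2.328, -2.109, -0.009]
ft_force: [-1.2, 6.8, 5.2]
gripper_width: 0.0835
grasp_force: 3.6
```

```bash
python3 - <<'E'
from h import *
s=bot.get_state(); e=np.array(s['eef_pos']); print(e, e[:2]@U,e[:2]@V,s['tool_rot'],s['ft_force'])
for c in('scene','side','wrist'): tray(c,[.55,.20,-.1],f'pics/{c}2.png')
E
```

```text
[0.56402379 0.28998145 0.02040977] 0.5333316762553 0.34315963727295024 [-2.32760096 -2.10922353 -0.00885915] [-1.1823701   6.77526558  5.22362563]
scene 0.9 [ 0.5549  0.2026 -0.0985] n,t 0.5327 0.2553 rel -0.002 1.6803200571119086e-06 748
side 0.92 [ 0.5503  0.199  -0.0917] n,t 0.5285 0.2513 rel 0.005 3.1686981943881294e-06 541
wrist 0.65 [ 0.5531  0.2031 -0.0957] n,t 0.5308 0.2557 rel 0.001 7.446819135379257e-07 4170
```

Call:
{"fn": "play_rows", "kwargs": {
  "series": [0.9,-0.2,0,0,0,0,0,0.9,-0.25,0,0,0,0,0,0.9,-0.25,0,0,0,0,0,0.9,-0.25,0,0,0,0,0,0.9,-0.25,0,0,0,0,0]
}}

```text
t: 6.35
eef_pos: [0.5601, 0.2537, 0.0193]
tool_rot: [-2.329, -2.108, -0.005]
ft_force: [0.6, 8.6, 5.8]
gripper_width: 0.0835
grasp_force: 3.8
```

```bash
python3 - <<'E'
from h import *
s=bot.get_state(); e=np.array(s['eef_pos']); print(e, e[:2]@U,e[:2]@V,s['tool_rot'],s['ft_force'])
for c in('scene','side','wrist'): tray(c,[.55,.16,-.1],f'pics/{c}3.png')
E
```

```text
[0.56007159 0.25365402 0.01934499] 0.5329109098411026 0.3066207708853591 [-2.32865504 -2.10846519 -0.00499829] [0.6394206  8.55272332 5.75079538]
scene 0.69 [ 0.5511  0.1667 -0.1008] n,t 0.5323 0.2192 rel -0.004 1.5081005889416821e-06 605
side 0.65 [ 0.5461  0.1621 -0.0973] n,t 0.5279 0.2142 rel -0.0 2.8591402145279377e-06 495
wrist 0.59 [ 0.5493  0.1665 -0.0981] n,t 0.5306 0.2188 rel -0.001 7.733348663977216e-07 3955
```

View pics/side3.png

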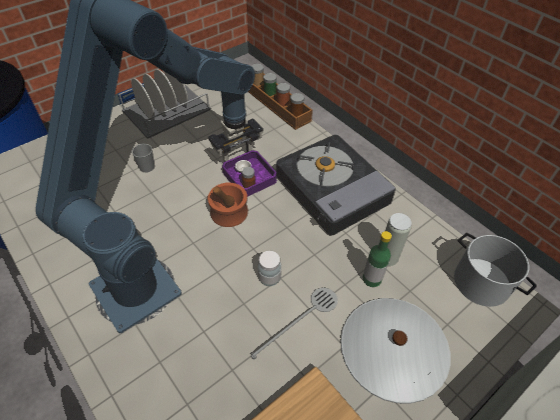

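Call:
{"fn": "play_rows", "kwargs": {
  "series": [0.9,-0.2,0,0,0,0,0,0.9,-0.25,0,0,0,0,0,0.9,-0.25,0,0,0,0,0,0.9,-0.25,0,0,0,0,0,0.9,-0.25,0,0,0,0,0]
}}

```text
t: 7.15
eef_pos: [0.5552, 0.217, 0.0183]
tool_rot: [-2.328, -2.108, 0.0]
ft_force: [0.5, 5.3, 3.1]
gripper_width: 0.0836
grasp_force: 2.7
```

Call:
{"fn": "play_rows", "kwargs": {
  "series": [0.9,-0.2,0,0,0,0,0,0.9,-0.25,0,0,0,0,0,0.9,-0.25,0,0,0,0,0,0.9,-0.25,0,0,0,0,0,0.9,-0.25,0,0,0,0,0]
}}

```text
t: 7.65
eef_pos: [0.5516, 0.1812, 0.0183]
tool_rot: [-2.328, -2.108, 0.0]
ft_force: [0.7, 4.3, 1.1]
gripper_width: 0.084
grasp_force: 2.4
```

```bash
python3 - <<'E'
from h import *
s=bot.get_state(); e=np.array(s['eef_pos']); print(e, e[:2]@U,e[:2]@V,s['tool_rot'],s['ft_force'])
for c in('scene','wrist'): tray(c,[.545,.10,-.1],f'pics/{c}4.png')
E
```

```text
[0.55157353 0.18115159 0.0182577 ] 0.5314637747438168 0.2336373340477767 [-2.32770682e+00 -2.10808480e+00  4.82196976e-04] [0.73293366 4.26191543 1.12283978]
scene no tray
wrist 0.79 [ 0.5417  0.0941 -0.0976] n,t 0.5301 0.1461 rel -0.001 3.4552565514787407e-07 3826
```

View pics/wrist4.png

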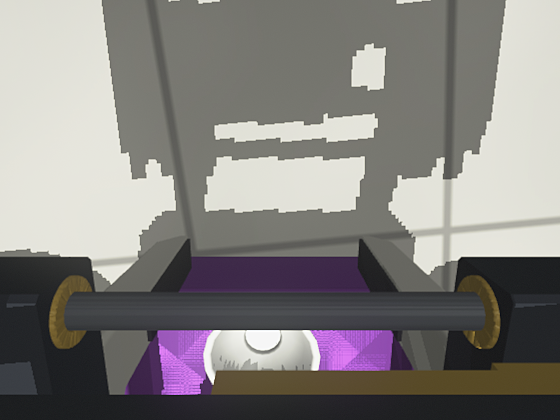

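```bash
python3 - <<'E'
from h import *
for c in('scene','side'):
    q=np.load(f'{c}_stove.npy'); n=q[:,:2]@U; t=q[:,:2]@V
    print([(lo,q[(n>lo)&(n<lo+.01),2].max().round(3)) for lo in np.arange(.6,.68,.01) if ((n>lo)&(n<lo+.01)).any()])
    q=np.load(f'{c}_mortar.npy'); n=q[:,:2]@U; print([(round(lo,2),q[(n>lo)&(n<lo+.02),2].max().round(3)) for lo in np.arange(.36,.46,.02)])
E
```

```text
[(np.float64(0.6), np.float64(0.078)), (np.float64(0.61), np.float64(0.087)), (np.float64(0.62), np.float64(0.09)), (np.float64(0.63), np.float64(0.089)), (np.float64(0.64), np.float64(0.093)), (np.float64(0.65), np.float64(0.093)), (np.float64(0.66), np.float64(0.093)), (np.float64(0.67), np.float64(0.094)), (np.float64(0.68), np.float64(0.11))]Traceback (most recent call last):
  File "<stdin>", line 5, in <module>
    return umr_maximum(a, axis, None, out, keepdims, initial, where)
ValueError: zero-size array to reduction operation maximum which has no identity
```

Call:
{"fn": "play_rows", "kwargs": {
  "series": [0.9,-0.2,0,0,0,0,0,0.9,-0.25,0,0,0,0,0,0.9,-0.25,0,0,0,0,0,0.9,-0.25,0,0,0,0,0,0.9,-0.25,0,0,0,0,0]
}}

```text
t: 8.35
eef_pos: [0.5483, 0.1442, 0.0184]
tool_rot: [-2.329, -2.108, 0.001]
ft_force: [0.4, 1.7, -2.2]
gripper_width: 0.0839
grasp_force: 1.2
```

Call:
{"fn": "play_rows", "kwargs": {
  "series": [0.9,-0.25,0,0,0,0,0,0.9,-0.25,0,0,0,0,0,0.9,-0.25,0,0,0,0,0,0.9,-0.25,0,0,0,0,0,0.9,-0.25,0,0,0,0,0]
}}

```text
t: 8.85
eef_pos: [0.5448, 0.107, 0.0186]
tool_rot: [-2.329, -2.109, 0.0]
ft_force: [1.2, 2.7, -1.7]
gripper_width: 0.0836
grasp_force: 1.2
```

```bash
python3 - <<'E'
from h import *
s=bot.get_state(); e=np.array(s['eef_pos']); print(e, e[:2]@U,e[:2]@V,s['tool_rot'],s['ft_force'])
for c in('side','wrist'): tray(c,[.537,.03,-.1],f'pics/{c}5.png')
E
```

```text
[0.54477387 0.10701441 0.01855996] 0.5318651408462466 0.15919107552762937 [-2.32863219e+00 -2.10875901e+00  7.78142126e-05] [ 1.17186293  2.66199293 -1.68230491]
side 0.69 [ 0.5324  0.0173 -0.0933] n,t 0.5282 0.0688 rel 0.004 3.1790063683402885e-06 598
wrist 0.56 [ 0.5356  0.0204 -0.0982] n,t 0.5311 0.0721 rel -0.001 3.460475568572768e-07 3873
```

View pics/side5.png

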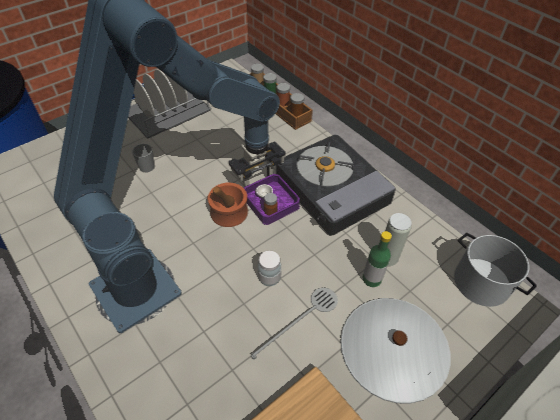

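Call:
{"fn": "play_rows", "kwargs": {
  "series": [0.9,-0.25,0,0,0,0,0,0.9,-0.25,0,0,0,0,0,0.9,-0.25,0,0,0,0,0,0.9,-0.25,0,0,0,0,0,0.9,-0.25,0,0,0,0,0]
}}

```text
t: 9.55
eef_pos: [0.5414, 0.0701, 0.0188]
tool_rot: [2.329, 2.109, 0.001]
ft_force: [1.4, 5.7, 2.3]
gripper_width: 0.0835
grasp_force: 2.6
```

Call:
{"fn": "play_rows", "kwargs": {
  "series": [0.9,-0.25,0,0,0,0,0,0.9,-0.25,0,0,0,0,0,0.9,-0.25,0,0,0,0,0,0.9,-0.25,0,0,0,0,0,0.9,-0.25,0,0,0,0,0]
}}

```text
t: 10.05
eef_pos: [0.5376, 0.0327, 0.0188]
tool_rot: [2.329, 2.108, 0.001]
ft_force: [0.3, 5.2, 2.4]
gripper_width: 0.0835
grasp_force: 2.6
```

Call:
{"fn": "play_rows", "kwargs": {
  "series": [0.9,-0.25,0,0,0,0,0,0.9,-0.25,0,0,0,0,0,0.9,-0.25,0,0,0,0,0,0.9,-0.25,0,0,0,0,0,0.9,-0.25,0,0,0,0,0]
}}

```text
t: 10.55
eef_pos: [0.5337, -0.0045, 0.0188]
tool_rot: [-2.329, -2.108, -0.001]
ft_force: [0.1, 4.8, 2.0]
gripper_width: 0.084
grasp_force: 2.7
```

```bash
python3 - <<'E'
from h import *
s=bot.get_state(); e=np.array(s['eef_pos']); print(e, e[:2]@U,e[:2]@V,s['tool_rot'],s['ft_force'])
for c in('side','wrist'): tray(c,[.527,-.09,-.1],f'pics/{c}6.png')
E
```

```text
[ 0.53370399 -0.00453618  0.01880713] 0.5316342245773696 0.047094319070390155 [-2.32878266e+00 -2.10840442e+00 -1.06999572e-03] [0.10321439 4.77076117 1.97701521]
side 0.91 [ 0.5211 -0.0944 -0.0963] n,t 0.5277 -0.0436 rel 0.001 1.910462223988013e-06 597
wrist 0.82 [ 0.524  -0.0914 -0.0976] n,t 0.5304 -0.0403 rel -0.001 6.854959709625455e-07 3974
```

Call:
{"fn": "play_rows", "kwargs": {
  "series": [0.9,-0.25,0,0,0,0,0,0.9,-0.25,0,0,0,0,0,0.9,-0.25,0,0,0,0,0,0.9,-0.2,0,0,0,0,0,0.9,-0.1,0,0,0,0,0]
}}

```text
t: 11.25
eef_pos: [0.5304, -0.0364, 0.0185]
tool_rot: [-2.329, -2.108, 0.0]
ft_force: [-0.9, 4.1, 2.0]
gripper_width: 0.0837
grasp_force: 1.9
```

Call:
{"fn": "play_rows", "kwargs": {
  "series": [0.9,0.2,0,0,0,0,0,0.9,0.3,0,0,0,0,0,0.9,0.3,0,0,0,0,0,0.9,0.3,0,0,0,0,0,0.9,0,0,-0.4,0,0,0]
}}

```text
t: 11.75
eef_pos: [0.5325, -0.001, 0.0296]
tool_rot: [-2.324, -2.109, 0.003]
ft_force: [-0.2, 0.1, -0.3]
gripper_width: 0.0836
grasp_force: 0.0
```

Call:
{"fn": "play_rows", "kwargs": {
  "series": [0.9,0,0,-0.8,0,0,0,0.9,0,0,-1,0,0,0,0.9,0,0,-1,0,0,0,0.9,0,0,-1,0,0,0,0.9,0,0,-1,0,0,0]
}}

```text
t: 12.25
eef_pos: [0.5338, -0.0026, 0.1768]
tool_rot: [2.327, 2.109, 0.0]
ft_force: [0.8, -0.1, -0.2]
gripper_width: 0.0839
grasp_force: 0.0
```

```bash
python3 - <<'E'
from h import *
s=bot.get_state(); print(s['eef_pos'],s['ft_force'])
for c in('scene','side','wrist'): tray(c,[.522,-.12,-.1],f'pics/{c}7.png')
E
```

```text
[ 0.53375351 -0.00262728  0.17684588] [ 0.76697056 -0.12041198 -0.17479913]
scene 0.83 [ 0.5234 -0.1239 -0.1014] n,t 0.533 -0.0727 rel -0.005 1.3772800425705863e-06 379
side 0.76 [ 0.5179 -0.1264 -0.0998] n,t 0.5277 -0.0757 rel -0.003 2.2414281619853177e-06 619
wrist 0.56 [ 0.5194 -0.1235 -0.0963] n,t 0.5289 -0.0727 rel 0.001 2.4925102774576707e-06 3430
```

View pics/side7.png

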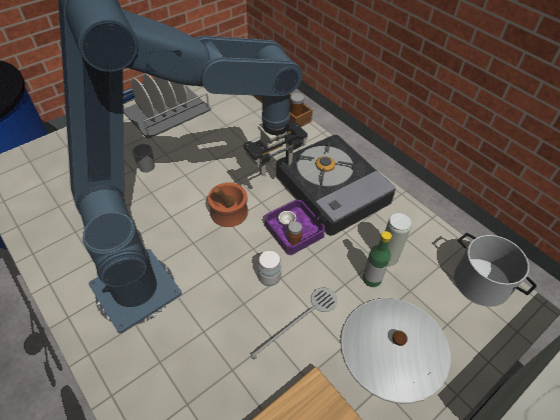

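The tray is at (294,226), past the mortar (228,204) and parallel to the stove's front. The jar and dish are upright in it and the hand is clear.

```bash
python3 -c "
from plant import bot
print(bot.job_done())"
```

```text
the job is handed in; nothing more can be done
None
```

I pushed the tray through the gap and handed the job in. By the last camera fit it sits about 183 mm past the mortar axis, parallel to the stove front within about 0.005 rad, and inside the stove's far end. The jar and dish looked upright and the hand was clear, but the hand-in call gave no verdict.

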